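# Knock the base plate out of the round patty mould

### The job

The metal base plate is stuck in the round patty mould, which lies mouth down on its knock-out stand. Take the knock-out pin from its rack, put it point down into the hole in the top of the round mould and push it down until its collar rests on the mould, so that the plate drops into the tray of the stand below. Leave the pin standing in the hole, and do not touch the oblong mould.

Things in the scene. Friction and masses are not known exactly. Their poses are not given: they have to be found in the camera images.
- pin_handle (a point): Middle of the handle of the loose knock-out pin, z up along the pin, which hangs upright in an open steel rack (shelf 70 mm high, 100 mm square). From the top: black round handle 28 mm thick, 70 long; steel collar 56 across, 8 thick; shaft 18 thick, 50 long. The collar's underside is 43 mm and the shaft end 93 mm below this point. 0.16 kg. (A tamper with a 64 mm foot is no use here.)
- round_hole (a point): Centre of the hole (34 mm wide) in the flat top of the round mould, at the level of that top, 86 mm above the counter; z up. The mould is a white plastic disc 132 mm across, 28 mm high, fixed mouth down on a steel stand 130 x 126 mm with a tray. The hole goes through the 12 mm top; the stuck plate's back shows 14 mm below the mould's top. Tray floor 80 mm below this point.
- plate: Loose aluminium disc, 80 mm across, 12 mm thick, 0.17 kg, stuck in the pocket under the round mould's hole. Origin: centre of its underside, 26 mm below the mould's top at the start; z up. Three small sprung catches hold it: pushed down some 12 mm with 5 to 10 N it comes free and falls into the tray. The pin pushed in up to its collar reaches far enough.
- oblong_mould: The other mould, to be left alone: a white plastic block 190 x 112 mm, 26 mm high, with a like hole in its top, fixed on a like steel stand; top 84 mm above the counter. Origin on the counter under its centre; x along its length, z up.

How it is judged:
By the outcome, as a careful person would: the job done as asked, in the order asked, and still so for the second after the job is handed in, with the robot touching nothing.
It also fails if it takes over 42 s, if anything falls off the work surface, if the arm or the gripper's body presses on something with over 40 N, if the wrist force passes 120 N, or if a joint passes its speed limit or range.

### The arm

A 6-joint arm with a two-finger parallel gripper is mounted at the origin on the work surface. World frame = base frame: x ahead of the robot, y to its left, z up, the work surface at z = 0. Lengths are in m, angles in rad, forces in N, time in s.
With the tool pointing down it reaches from about 0.275 to 0.975 m from the base axis. Payload 8.4 kg.
Tool frame: the origin (TCP) lies between the finger pads; the fingertips stand 19 mm ahead of it and the grasp point (between the pads) is the TCP (r.tips_ahead is the z of the fingertips in the tool frame, in m); z points along the fingers, y is the line along which they close (so a half turn about z gives the same grasp; the last joint's range is limited). The gripper opens to 92 mm and grips with 3 to 60 N. Pads are 20 mm wide; open, the fingers measure 128 mm over their backs; the gripper's body (75 mm by 189 mm) begins 69 mm behind the grasp point.
Start: joints at [-1.185, 0.353, 1.633, -0, 1.155, -0.002], TCP at [0.236, -0.579, 0.234] pointing down, gripper open.
Joint ranges: [-2.63, 2.63], [-0.92, 2.1], [0.06, 2.66], [-1.3, 4.44], [0, 2.69], [-3.02, 3.02]. Speed limits (rad/s): [2.22, 2.22, 2.79, 3.14, 3.14, 3.14].

### API

Orientations are given as a rotation vector (axis times angle).
In Python, from rig import r gives the robot as it stands. The module is installed in compiled form; this text tells all that it offers.
- The arm moves only by the shell command python3 -m pendant 'ROWS'. ROWS is JSON, a list of rows, each an object of numbers: "grip": the gripper's target within -1 to 1 (fully open at 1, half-way at 0, shut at -1); "tx", "ty", "tz": the shift along the world's x, y, z in m; "ax", "ay", "az": the turn, a rotation vector about the world's x, y, z in degrees. In form: [{"grip": .., "tx": .., "ty": .., "tz": .., "ax": .., "ay": .., "az": ..}, ...]. A call has exactly 5 rows; each row is the pose to reach, as a shift and turn from the pose commanded when the call began; what a row does not reach only later rows make up. A row lasts 1/8 s, in which the tool goes at most 62.5 mm and 10.7 degrees, less where a joint would pass 70% of its speed; a pose out of reach is approached as far as the arm can. A call with a gripper value outside its range is refused whole. The fingers move at their own pace and stop on an object; the grip force is fixed at half the most. Time passes only in rows, so rows that repeat a pose let the fingers close, or fill a call up. It gives the time, the measured TCP pose, the force, the opening and the grip force at its end, in the units of the state.
- r.sense(): the state, without advancing time (a new reading comes with each control period).
- r.grab_frame(name): name is "scene" or "top"; returns a dict with "pixels" (400x640x3 uint8, red, green, blue), "depth" (400x640 float32, m along the optical axis (not along the pixel's ray), 0 where there is no reading), "K" (3x3 intrinsics, pixels), "k1" (the pictures are not rectified: a ray, as slopes to the right and down, at radius r is drawn at 1 + k1 r^2 times it, then the intrinsics apply), "pose" (4x4, takes a point from camera to world coordinates). Camera axes: x right, y up, looking along -z (the intrinsics and any distortion apply to the point x, -y, -z); pixel columns grow to the right and rows downward; lengths in m; the calibration is good to about 2 mm. A picture is of the moment at which its call begins.
- r.job_done(): hands the job in; it is judged then, once.
Trained networks look in the newest picture that a camera, given by its name, has taken for a name from the list of things; names that differ only in an ending like _2 or _b are one class to them, and where a whole thing is asked for, a point or a joint stands for the part that bears it (a point fixed in the world has none). Each returns a list of dicts, best first, with "score" (0 to 1); they miss things now and then, are a little off and sometimes report something else, mostly with a low value. They report only what shows in the picture. A call takes as long as a camera call.
- r.boxes_of(camera, thing): "point" ([x, y, z] in m, in world coordinates, good to about 4 mm: the middle of the surface that is visible of it).
The state is a dict: "time": time; "joint_positions": joint angles; "qvel": joint speeds; "tau": joint torques, N m; "ee_pos": TCP position; "tcp_rot": TCP orientation; "force": force on the tool from outside, world axes, zero at the start; "wrist_torque": the same for the moment, N m; "grip_width": opening from 0.0 (shut) to 1.0 (fully open); "gripper_force": force on a finger pad.
Only numpy, scipy, OpenCV 4.12 (cv2) and the standard library are available. Lean on these libraries where they do the work, as an engineer would, in place of code of your own. Each camera call takes 0.05 s, during which the arm holds its last target. There are 200 camera calls.

## Working session

There is one attempt and no reset: what is moved stays moved. The work goes in short steps, Python scripts to look and compute and a shell command to move; the robot and the scene stay as the last step left them, time stands still between calls to the robot, and variables do not carry over. Pictures are saved under pics/ and viewed, at most 10 in all, crops included, and the job is handed in when it is done.

```bash
mkdir -p pics; cat > h.py <<'E'
import numpy as np, cv2
from rig import r
def cloud(f):
    K=f["K"];d=f["depth"];h,w=d.shape
    u,v=np.meshgrid(np.arange(w),np.arange(h))
    x=(u-K[0,2])/K[0,0];y=(v-K[1,2])/K[1,1]
    a,b=x.copy(),y.copy()
    for _ in range(8):
        s=1+f["k1"]*(a*a+b*b);a=x/s;b=y/s
    P=np.stack([a*d,-b*d,-d,np.ones_like(d)],-1)@f["pose"].T
    P[d<=0]=np.nan
    return P[...,:3]
def save(f,n,crop=None,s=1):
    im=f["pixels"][...,::-1]
    if crop: im=im[crop[0]:crop[1],crop[2]:crop[3]]
    cv2.imwrite("pics/"+n,cv2.resize(im,None,fx=s,fy=s))
E
python3 - <<'E'
from h import *
np.set_printoptions(precision=4,suppress=True)
for c in("scene","top"):
    f=r.grab_frame(c);save(f,c+"1.png");np.savez(c+"1.npz",**f)
    print(c,f["pose"][:3,3],f["K"][0,0],f["k1"])
    for t in("pin_handle","round_hole","plate","oblong_mould"):
        print(t,[(np.round(b["point"],4).tolist(),round(b["score"],2)) for b in r.boxes_of(c,t)][:3])
s=r.sense();print(s["time"],s["ee_pos"],s["tcp_rot"],s["grip_width"],s["force"])
E
```

```text
scene [ 0.7749 -0.4212  0.5636] 377.0504945917212 -0.09167172483962817
pin_handle [([0.5791, -0.2299, 0.0884], 0.78)]
round_hole [([0.5476, 0.161, 0.0728], 0.64)]
plate []
oblong_mould [([0.5278, -0.0526, 0.0872], 0.92)]
top [ 0.4625 -0.0102  0.8035] 380.5494714859723 -0.0017446219544408825
pin_handle [([0.5616, -0.2168, 0.0768], 0.68)]
round_hole [([0.5282, 0.1994, 0.0828], 0.86)]
plate [([0.5321, 0.2098, 0.0733], 0.75)]
oblong_mould [([0.5084, -0.0252, 0.0812], 0.83)]
0.5 [ 0.2363 -0.5786  0.2336] [-3.0827 -0.6053  0.0001] 0.9983035862691017 [ 0.8187 -0.3396  0.7379]
```

View pics/scene1.png

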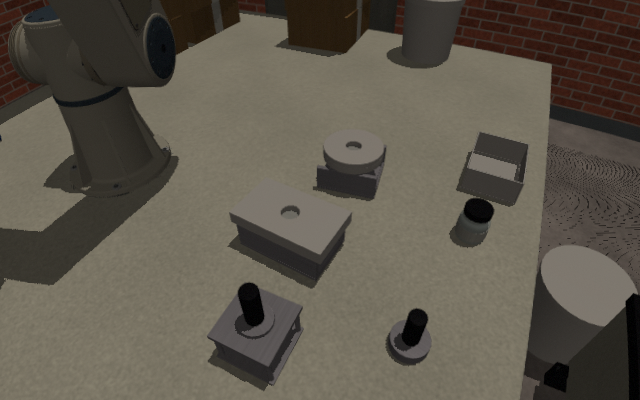

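View pics/top1.png

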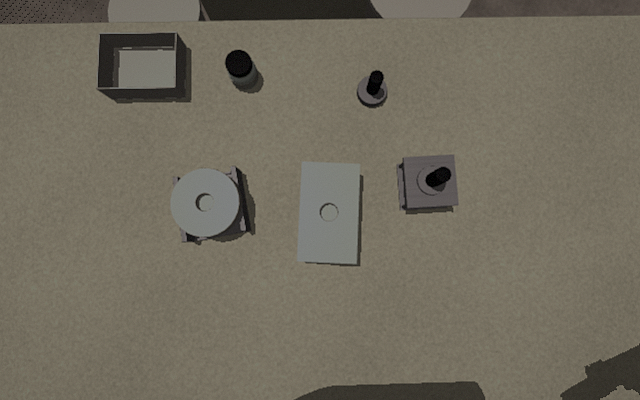

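The scene view shows the pin in its rack at about (252,305) and the tamper at (413,335). The round mould's hole is at (354,146) and the oblong's at (290,212). In the top view the pin is at (437,180), the tamper at (372,88), the round hole at (205,202) and the oblong hole at (329,212).

```bash
cat > m.py <<'E'
from h import *
np.set_printoptions(precision=4,suppress=True)
def circ(p):
    A=np.c_[2*p,np.ones(len(p))];s=np.linalg.lstsq(A,(p**2).sum(1),rcond=None)[0]
    return s[:2],np.sqrt(s[2]+s[0]**2+s[1]**2)
for c,(pr,hr) in {"top":((150,215,395,465),(165,245,165,245)),"scene":((278,380,205,305),(125,200,315,390))}.items():
    f=dict(np.load(c+"1.npz"));P=cloud(f);g=f["pixels"].mean(-1)
    Q=P[pr[0]:pr[1],pr[2]:pr[3]].reshape(-1,3);G=g[pr[0]:pr[1],pr[2]:pr[3]].ravel()
    m=(G<40)&(Q[:,2]>.09)
    q=Q[m];top=q[q[:,2]>np.nanmax(q[:,2])-.006]
    print(c,"handle n",m.sum(),"zmax",np.nanmax(q[:,2]),"top mid",(top.min(0)+top.max(0))/2,len(top))
    b=q[(q[:,2]<np.nanmax(q[:,2])-.008)]
    if len(b)>20: print(" side circle",circ(b[:,:2]))
    s=Q[(G>40)&(Q[:,2]>.06)]; print(" shelf/collar z",np.percentile(s[:,2],[10,50,90]), "shelf mid",(np.nanpercentile(s,1,0)+np.nanpercentile(s,99,0))/2)
    co=Q[(G>40)&(Q[:,2]>.0745)&(Q[:,2]<.085)];print(" collar bbox mid",(np.nanpercentile(co,2,0)+np.nanpercentile(co,98,0))/2,len(co))
    H=P[hr[0]:hr[1],hr[2]:hr[3]].reshape(-1,3);t=H[(H[:,2]>.078)&(H[:,2]<.094)]
    hull=cv2.convexHull(t[:,:2].astype(np.float32))[:,0];
    print(" mould top z",np.median(t[:,2]),"outer circle",circ(hull))
    cm=np.median(t,0)
    k=H[(H[:,2]<.08)&(np.hypot(*(H[:,:2]-circ(hull)[0]).T)<.03)];print(" hole low pts z",np.median(k[:,2]),len(k),k.mean(0))
E
python3 m.py
```

```text
top handle n 326 zmax 0.15097365318882294 top mid [ 0.569  -0.2246  0.148 ] 195
 side circle (array([ 0.5687, -0.2253]), np.float64(0.013134635790536106))
 shelf/collar z [0.0689 0.0707 0.0781] shelf mid [ 0.5685 -0.2252  0.073 ]
 collar bbox mid [ 0.5683 -0.2229  0.0784] 342
 mould top z 0.08689054029204862 outer circle (array([0.5344, 0.2077]), np.float64(0.06498469116363276))
 hole low pts z 0.0731059597034156 238 [0.5345 0.2111 0.0732]
scene handle n 737 zmax 0.1497204975921428 top mid [ 0.5715 -0.227   0.1468] 292
 side circle (array([ 0.5713, -0.2269]), np.float64(0.013036540597606238))
 shelf/collar z [0.0679 0.0693 0.0767] shelf mid [ 0.572  -0.2268  0.072 ]
 collar bbox mid [ 0.572  -0.227   0.0772] 512
 mould top z 0.08551364095394026 outer circle (array([0.5292, 0.1435]), np.float64(0.11274967954893032))
 hole low pts z 0.030619182767897768 951 [0.5295 0.1421 0.0319]
```

```bash
python3 -m pendant '[{"grip":1,"tx":0.04,"ty":0.042},{"grip":1,"tx":0.08,"ty":0.085},{"grip":1,"tx":0.12,"ty":0.127},{"grip":1,"tx":0.16,"ty":0.17},{"grip":1,"tx":0.2,"ty":0.212}]'; python3 -m pendant '[{"grip":1,"tx":0.04,"ty":0.042},{"grip":1,"tx":0.08,"ty":0.085},{"grip":1,"tx":0.12,"ty":0.127},{"grip":1,"tx":0.134,"ty":0.141},{"grip":1,"tx":0.134,"ty":0.141}]'
python3 - <<'E'
from h import *
f=r.grab_frame("scene");save(f,"s2.png");P=cloud(f);g=f["pixels"].mean(-1)
m=(P[...,1]>.12)&(P[...,1]<.29)&(P[...,0]>.44)&(P[...,0]<.62)&(P[...,2]>.082)&(P[...,2]<.09)
t=P[m];h=cv2.convexHull(t[:,:2].astype(np.float32))[:,0]
print(np.median(t[:,2]),cv2.minEnclosingCircle(h),r.sense()["ee_pos"],r.sense()["force"])
E
```

```text
0.0855527965573615 ((0.5348399877548218, 0.20744626224040985), 0.06693263351917267) [ 0.23634374 -0.57858093  0.23358797] [-0.08331033 -0.03240231 -0.06125109]invalid input
invalid input
```

View pics/s2.png

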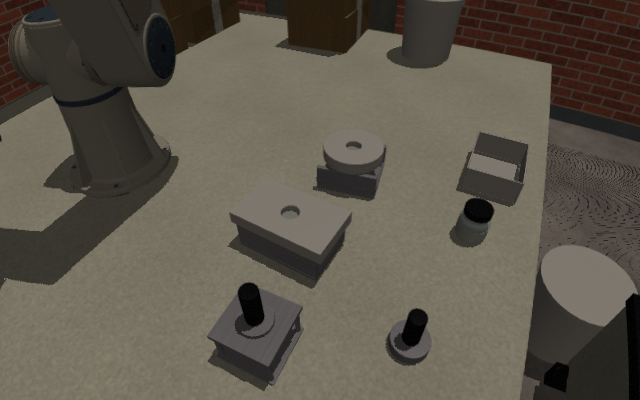

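The picture is the same as before because both calls were refused: every row needs all its keys. The second view puts the round mould's centre at (0.535, 0.2075), which agrees with the first.

```bash
python3 -m pendant '[{"grip":1,"tx":0.04,"ty":0.042,"tz":0,"ax":0,"ay":0,"az":0},{"grip":1,"tx":0.08,"ty":0.085,"tz":0,"ax":0,"ay":0,"az":0},{"grip":1,"tx":0.12,"ty":0.127,"tz":0,"ax":0,"ay":0,"az":0},{"grip":1,"tx":0.16,"ty":0.17,"tz":0,"ax":0,"ay":0,"az":0},{"grip":1,"tx":0.2,"ty":0.212,"tz":0,"ax":0,"ay":0,"az":0}]' && python3 -m pendant '[{"grip":1,"tx":0.04,"ty":0.042,"tz":0,"ax":0,"ay":0,"az":0},{"grip":1,"tx":0.08,"ty":0.085,"tz":0,"ax":0,"ay":0,"az":0},{"grip":1,"tx":0.12,"ty":0.127,"tz":0,"ax":0,"ay":0,"az":0},{"grip":1,"tx":0.134,"ty":0.141,"tz":0,"ax":0,"ay":0,"az":0},{"grip":1,"tx":0.134,"ty":0.141,"tz":0,"ax":0,"ay":0,"az":0}]'
```

```text
time: 1.18
ee_pos: [0.4375, -0.3652, 0.2338]
tcp_rot: [3.082, 0.605, 0.001]
force: [1.1, -0.8, -0.3]
grip_width: 1.001
gripper_force: 0.0
time: 1.8
ee_pos: [0.5707, -0.225, 0.2334]
tcp_rot: [3.082, 0.608, -0.001]
force: [0.2, -0.2, 0.6]
grip_width: 1.0
gripper_force: 0.0
```

```bash
python3 -m pendant '[{"grip":1,"tx":0,"ty":-0.001,"tz":-0.04,"ax":0,"ay":0,"az":0},{"grip":1,"tx":0,"ty":-0.001,"tz":-0.08,"ax":0,"ay":0,"az":0},{"grip":1,"tx":0,"ty":-0.001,"tz":-0.11,"ax":0,"ay":0,"az":0},{"grip":1,"tx":0,"ty":-0.001,"tz":-0.118,"ax":0,"ay":0,"az":0},{"grip":1,"tx":0,"ty":-0.001,"tz":-0.118,"ax":0,"ay":0,"az":0}]' && python3 -m pendant '[{"grip":-1,"tx":0,"ty":0,"tz":0,"ax":0,"ay":0,"az":0},{"grip":-1,"tx":0,"ty":0,"tz":0,"ax":0,"ay":0,"az":0},{"grip":-1,"tx":0,"ty":0,"tz":0,"ax":0,"ay":0,"az":0},{"grip":-1,"tx":0,"ty":0,"tz":0,"ax":0,"ay":0,"az":0},{"grip":-1,"tx":0,"ty":0,"tz":0,"ax":0,"ay":0,"az":0}]'
```

```text
time: 2.42
ee_pos: [0.5698, -0.2276, 0.1159]
tcp_rot: [-3.083, -0.604, 0.001]
force: [0.2, 0.5, 0.8]
grip_width: 0.997
gripper_force: 0.0
time: 3.05
ee_pos: [0.5704, -0.2265, 0.1156]
tcp_rot: [3.083, 0.606, 0.0]
force: [-0.7, -0.8, -0.2]
grip_width: 0.479
gripper_force: 0.0
```

```bash
python3 -m pendant '[{"grip":-1,"tx":0,"ty":0,"tz":0,"ax":0,"ay":0,"az":0},{"grip":-1,"tx":0,"ty":0,"tz":0,"ax":0,"ay":0,"az":0},{"grip":-1,"tx":0,"ty":0,"tz":0,"ax":0,"ay":0,"az":0},{"grip":-1,"tx":0,"ty":0,"tz":0,"ax":0,"ay":0,"az":0},{"grip":-1,"tx":0,"ty":0,"tz":0,"ax":0,"ay":0,"az":0}]'
```

```text
time: 3.68
ee_pos: [0.5703, -0.2265, 0.1155]
tcp_rot: [-3.083, -0.605, 0.0]
force: [-0.3, 0.3, -0.2]
grip_width: 0.296
gripper_force: 30.0
```

```bash
python3 -m pendant '[{"grip":-1,"tx":0,"ty":0,"tz":0.02,"ax":0,"ay":0,"az":0},{"grip":-1,"tx":0,"ty":0,"tz":0.05,"ax":0,"ay":0,"az":0},{"grip":-1,"tx":0,"ty":0,"tz":0.09,"ax":0,"ay":0,"az":0},{"grip":-1,"tx":0,"ty":0,"tz":0.12,"ax":0,"ay":0,"az":0},{"grip":-1,"tx":0,"ty":0,"tz":0.13,"ax":0,"ay":0,"az":0}]' && python3 -m pendant '[{"grip":-1,"tx":-0.003,"ty":0.03,"tz":0.01,"ax":0,"ay":0,"az":0},{"grip":-1,"tx":-0.008,"ty":0.08,"tz":0.01,"ax":0,"ay":0,"az":0},{"grip":-1,"tx":-0.013,"ty":0.13,"tz":0.01,"ax":0,"ay":0,"az":0},{"grip":-1,"tx":-0.018,"ty":0.18,"tz":0.01,"ax":0,"ay":0,"az":0},{"grip":-1,"tx":-0.023,"ty":0.23,"tz":0.01,"ax":0,"ay":0,"az":0}]' && python3 -m pendant '[{"grip":-1,"tx":-0.003,"ty":0.05,"tz":0,"ax":0,"ay":0,"az":0},{"grip":-1,"tx":-0.006,"ty":0.1,"tz":0,"ax":0,"ay":0,"az":0},{"grip":-1,"tx":-0.01,"ty":0.15,"tz":0,"ax":0,"ay":0,"az":0},{"grip":-1,"tx":-0.013,"ty":0.195,"tz":0,"ax":0,"ay":0,"az":0},{"grip":-1,"tx":-0.013,"ty":0.204,"tz":0,"ax":0,"ay":0,"az":0}]'
python3 - <<'E'
from h import *
f=r.grab_frame("scene");save(f,"s3.png",(20,220,250,450),3);np.savez("s3.npz",**f);print(r.sense()["ee_pos"])
E
```

```text
time: 4.3
ee_pos: [0.5711, -0.227, 0.2474]
tcp_rot: [3.081, 0.605, 0.004]
force: [-0.9, 1.0, -1.3]
grip_width: 0.302
gripper_force: 30.0
time: 4.92
ee_pos: [0.5464, 0.0049, 0.2544]
tcp_rot: [-3.083, -0.605, 0.002]
force: [0.9, -0.8, -0.8]
grip_width: 0.299
gripper_force: 30.0
time: 5.55
ee_pos: [0.5335, 0.2095, 0.2543]
tcp_rot: [-3.082, -0.61, 0.003]
force: [0.4, -1.5, -0.9]
grip_width: 0.299
gripper_force: 30.0
[0.5336778  0.20913669 0.25438086]
```

View pics/s3.png

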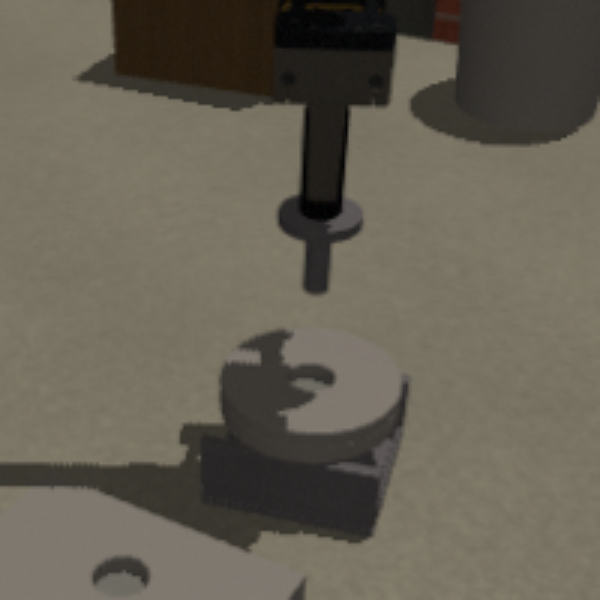

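The pin hangs in the gripper, shaft end at about (316,290) in the crop, above the hole at (312,378). I'll measure the shaft's offset and tilt from depth.

```bash
python3 - <<'E'
from h import *
np.set_printoptions(precision=4,suppress=True)
f=dict(np.load("s3.npz"));P=cloud(f);cam=f["pose"][:3,3]
m=(abs(P[...,0]-.534)<.06)&(abs(P[...,1]-.208)<.06)&(P[...,2]>.13)
v=np.array([.534,.208])-cam[:2];v/=np.linalg.norm(v)
for lo,hi,rad in((.155,.168,.009),(.168,.19,.009),(.19,.2,.009),(.222,.228,0),(.215,.222,0)):
    q=P[m&(P[...,2]>lo)&(P[...,2]<hi)]; print(lo,len(q),np.median(q,0)+np.r_[v,0]*rad*.8,(q.min(0)+q.max(0))/2)
q=P[m&(P[...,2]>.13)];print("lowest z",np.sort(q[:,2])[:5])
co=P[m&(P[...,2]>.2)&(P[...,2]<.2185)];h=cv2.convexHull(co[:,:2].astype(np.float32))[:,0];print("collar",cv2.minEnclosingCircle(h),co[:,2].min(),co[:,2].max())
t=P[(P[...,2]>.083)&(P[...,2]<.089)&(np.hypot(P[...,0]-.5346,P[...,1]-.2076)<.07)];print("mould",cv2.minEnclosingCircle(cv2.convexHull(t[:,:2].astype(np.float32))))
E
```

```text
0.155 33 [0.5354 0.2074 0.1625] [0.536  0.2022 0.163 ]
0.168 78 [0.5348 0.2079 0.1793] [0.5363 0.2032 0.1789]
0.19 26 [0.5352 0.2078 0.1935] [0.5352 0.2022 0.1935]
0.222 44 [0.5376 0.1968 0.2249] [0.5339 0.2009 0.2251]
0.215 210 [0.5412 0.1985 0.2162] [0.5339 0.2073 0.2185]
lowest z [0.1584 0.1587 0.1591 0.1595 0.1595]
collar ((0.5330864191055298, 0.20608995854854584), 0.028930343687534332) 0.2075671889191102 0.21843734669379916
mould ((0.5355911254882812, 0.20831620693206787), 0.0667150467634201)
```

```bash
python3 -m pendant '[{"grip":-1,"tx":0.001,"ty":0,"tz":-0.03,"ax":0,"ay":0,"az":0},{"grip":-1,"tx":0.001,"ty":0,"tz":-0.055,"ax":0,"ay":0,"az":0},{"grip":-1,"tx":0.001,"ty":0,"tz":-0.068,"ax":0,"ay":0,"az":0},{"grip":-1,"tx":0.001,"ty":0,"tz":-0.075,"ax":0,"ay":0,"az":0},{"grip":-1,"tx":0.001,"ty":0,"tz":-0.08,"ax":0,"ay":0,"az":0}]' && python3 -m pendant '[{"grip":-1,"tx":0,"ty":0,"tz":-0.005,"ax":0,"ay":0,"az":0},{"grip":-1,"tx":0,"ty":0,"tz":-0.01,"ax":0,"ay":0,"az":0},{"grip":-1,"tx":0,"ty":0,"tz":-0.015,"ax":0,"ay":0,"az":0},{"grip":-1,"tx":0,"ty":0,"tz":-0.02,"ax":0,"ay":0,"az":0},{"grip":-1,"tx":0,"ty":0,"tz":-0.025,"ax":0,"ay":0,"az":0}]'
```

```text
time: 6.22
ee_pos: [0.5357, 0.2071, 0.1757]
tcp_rot: [-3.083, -0.605, -0.001]
force: [0.6, 0.7, -1.1]
grip_width: 0.298
gripper_force: 30.0
time: 6.85
ee_pos: [0.5358, 0.2076, 0.1509]
tcp_rot: [-3.083, -0.606, -0.002]
force: [0.2, 0.5, -1.9]
grip_width: 0.296
gripper_force: 30.0
```

```bash
python3 -m pendant '[{"grip":-1,"tx":0,"ty":0,"tz":-0.005,"ax":0,"ay":0,"az":0},{"grip":-1,"tx":0,"ty":0,"tz":-0.01,"ax":0,"ay":0,"az":0},{"grip":-1,"tx":0,"ty":0,"tz":-0.014,"ax":0,"ay":0,"az":0},{"grip":-1,"tx":0,"ty":0,"tz":-0.017,"ax":0,"ay":0,"az":0},{"grip":-1,"tx":0,"ty":0,"tz":-0.018,"ax":0,"ay":0,"az":0}]'
python3 - <<'E'
from h import *
f=r.grab_frame("scene");save(f,"s4.png",(80,220,270,450),4);np.savez("s4.npz",**f);print(r.sense()["ee_pos"],r.sense()["force"])
E
```

```text
time: 7.48
ee_pos: [0.5353, 0.2074, 0.1323]
tcp_rot: [3.083, 0.605, -0.0]
force: [-0.1, -0.3, -1.3]
grip_width: 0.3
gripper_force: 30.0
[0.53528969 0.20737735 0.132357  ] [-0.51181805  0.47088339 -1.74757266]
```

View pics/s4.png

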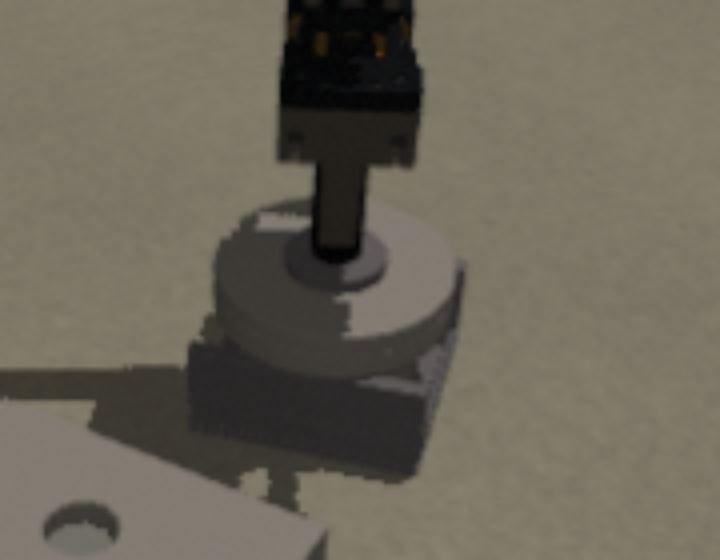

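The collar, at about (337,262) in the crop, is at or just above the mould's top, but the force shows no contact yet. I'll press on gently until contact.

```bash
python3 -m pendant '[{"grip":-1,"tx":0,"ty":0,"tz":-0.0005,"ax":0,"ay":0,"az":0},{"grip":-1,"tx":0,"ty":0,"tz":-0.001,"ax":0,"ay":0,"az":0},{"grip":-1,"tx":0,"ty":0,"tz":-0.0015,"ax":0,"ay":0,"az":0},{"grip":-1,"tx":0,"ty":0,"tz":-0.002,"ax":0,"ay":0,"az":0},{"grip":-1,"tx":0,"ty":0,"tz":-0.002,"ax":0,"ay":0,"az":0}]'
python3 - <<'E'
from h import *
f=r.grab_frame("scene");P=cloud(f)
t=P[(np.hypot(P[...,0]-.5353,P[...,1]-.2076)<.026)&(P[...,2]<.102)];print("collar top z",np.percentile(t[:,2],[10,50,90]))
t=P[(abs(np.hypot(P[...,0]-.5353,P[...,1]-.2076)-.05)<.01)&(P[...,2]>.07)];print("mould z",np.median(t[:,2]))
E
```

```text
time: 8.15
ee_pos: [0.5355, 0.2075, 0.1315]
tcp_rot: [-3.083, -0.605, -0.001]
force: [-3.1, -1.1, 7.8]
grip_width: 0.301
gripper_force: 30.0
collar top z [0.09267023 0.09400136 0.09872932]
mould z 0.32437740307138624
```

```bash
python3 -m pendant '[{"grip":-1,"tx":0,"ty":0,"tz":0.0005,"ax":0,"ay":0,"az":0},{"grip":1,"tx":0,"ty":0,"tz":0.0005,"ax":0,"ay":0,"az":0},{"grip":1,"tx":0,"ty":0,"tz":0.0005,"ax":0,"ay":0,"az":0},{"grip":1,"tx":0,"ty":0,"tz":0.0005,"ax":0,"ay":0,"az":0},{"grip":1,"tx":0,"ty":0,"tz":0.0005,"ax":0,"ay":0,"az":0}]' && python3 -m pendant '[{"grip":1,"tx":0,"ty":0,"tz":0,"ax":0,"ay":0,"az":0},{"grip":1,"tx":0,"ty":0,"tz":0,"ax":0,"ay":0,"az":0},{"grip":1,"tx":0,"ty":0,"tz":0,"ax":0,"ay":0,"az":0},{"grip":1,"tx":0,"ty":0,"tz":0.02,"ax":0,"ay":0,"az":0},{"grip":1,"tx":0,"ty":0,"tz":0.04,"ax":0,"ay":0,"az":0}]' && python3 -m pendant '[{"grip":1,"tx":0,"ty":0,"tz":0.04,"ax":0,"ay":0,"az":0},{"grip":1,"tx":0,"ty":0,"tz":0.08,"ax":0,"ay":0,"az":0},{"grip":1,"tx":-0.04,"ty":0.03,"tz":0.11,"ax":0,"ay":0,"az":0},{"grip":1,"tx":-0.08,"ty":0.06,"tz":0.13,"ax":0,"ay":0,"az":0},{"grip":1,"tx":-0.12,"ty":0.08,"tz":0.13,"ax":0,"ay":0,"az":0}]'
python3 - <<'E'
from h import *
f=r.grab_frame("scene");save(f,"s5.png",(80,220,270,450),4);P=cloud(f)
np.set_printoptions(precision=4,suppress=True)
c=np.hypot(P[...,0]-.5353,P[...,1]-.2076)
t=P[(c<.026)&(P[...,2]<.102)];print("collar top z",np.percentile(t[:,2],[10,50,90]))
t=P[(c<.02)&(P[...,2]>.105)];print("handle",t.max(0),(t.min(0)+t.max(0))/2)
for cam in("scene","top"): 
  if cam=="top": r.grab_frame(cam)
  print([(b["point"],b["score"]) for b in r.boxes_of(cam,"plate")],[(b["point"],b["score"]) for b in r.boxes_of(cam,"pin_handle")])
E
```

```text
time: 8.82
ee_pos: [0.5354, 0.2074, 0.131]
tcp_rot: [3.083, 0.605, -0.0]
force: [-0.1, 0.1, -1.1]
grip_width: 0.71
gripper_force: 0.0
time: 9.45
ee_pos: [0.5352, 0.2073, 0.1714]
tcp_rot: [3.083, 0.605, -0.001]
force: [0.4, -0.3, -1.1]
grip_width: 0.999
gripper_force: 0.0
time: 10.07
ee_pos: [0.4149, 0.2888, 0.303]
tcp_rot: [-3.081, -0.605, -0.005]
force: [-0.0, 1.0, 0.2]
grip_width: 0.997
gripper_force: 0.0
collar top z [0.0929 0.0939 0.0988]
handle [0.5518 0.2191 0.1643] [0.5377 0.2049 0.1347]
[] [([0.5453, 0.1973, 0.1119], 0.64)]
[] [([0.5333, 0.194, 0.0926], 0.9)]
```

View pics/s5.png

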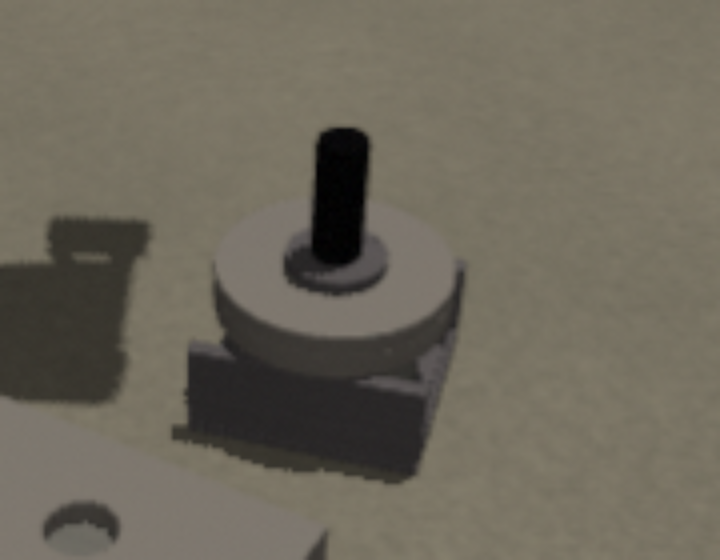

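The pin stands upright in the hole at about (340,200), with its collar flat on the mould, its top at 0.094 m against 0.086 + 0.008. The arm is clear of everything.

```bash
python3 -c "
from rig import r
print(r.job_done())"
```

```text
the job is handed in; nothing more can be done
None
```

The job is handed in at about 10 s: the pin stands in the round mould with its collar seated and the oblong mould was not touched, but I could not see the plate in the tray and infer that it dropped from the pin having gone in to its full depth.

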